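# Return the torch to the evidence kit

## Task

The search exercise is over: pull the torch (the one with the wider, flared head) up out of the wooden tool stand and put it into the empty upright tube inside the open kit case, lens end up, standing on the bottom of the tube. Lower it in rather than letting it drop, then let go; leave the marker pen and the inspection mirror standing in the stand.

Things in the scene. Friction and masses are not known exactly. Their poses are not given: they have to be found in the camera images.
- torch: Dark metal hand torch, 160 mm long, 0.10 to 0.21 kg, loose, at first upright, lens up, in any one of the stand's three holes. Round barrel 26 mm in diameter up to 105 mm, flaring to a cylindrical head 36 mm in diameter from 118 to 160 mm above the foot: grip it there. Origin: centre of the flat foot; z up along the torch. Hole floors are 15 mm above the table, hole mouths 75 mm.
- marker: Grey marker pen, black cap up, 125 mm long, 25 mm thick, loose, upright in another hole. Origin: centre of its foot; z up along it. The stand that holds all three tools is a fixed plywood block 70 x 270 mm, 75 mm high, with three holes 34 mm wide, 60 mm deep, 90 mm apart in a row within 0.35 rad of world y.
- mirror: Inspection mirror, 137 mm long, loose, upright in the remaining hole: black round handle 78 mm long and up to 25 mm thick, thin steel rod, at the top an upright round mirror 36 mm in diameter. Origin: centre of its foot; z up along the handle.
- tube_floor (a point): Centre of the inner floor of the empty bare-metal upright tube fixed in the case, 10 mm above the table; z up, x and y along the case. Tube: 46 mm inside diameter, 4 mm wall, rim 80 mm above this point. Case: fixed black box 320 (x) by 240 (y) mm, turned up to 0.25 rad, walls 95 mm high; nothing in it is taller; the tube's axis is 90 mm from its near and right walls. The lid lies flat at its left.

How it is judged:
On the way:
1. the torch has been pulled right out of the stand: its foot is more than 80 mm above the table (height (world z) of torch above 0.08 m), for 0.1 s.
At the end, for the whole second after the job is handed in: The torch stands at rest in the tube, lens up: foot within 18 mm of the tube's axis and under 12 mm above its floor, leaning under 0.4 rad. Marker and mirror still stand in the stand: each foot within 30 mm of its start and under 30 mm above the table, leaning under 0.4 rad (horizontal distance between torch and tube_floor below 0.018 m and z of torch in the frame of tube_floor below 0.012 m and angle between each of torch, marker, mirror's own z axis and vertical below 0.4 rad and linear speed of torch below 0.03 m/s and height (world z) of each of marker, mirror below 0.03 m and distance of each of marker, mirror from where it was at the start of the episode below 0.03 m); the robot touches nothing.
It fails at once if the torch is dropped: it moves faster than 0.7 m/s with no finger on it (a free fall of more than about 25 mm) (linear speed of torch above 0.7 m/s and contact force between the fingers and torch below 0.05 N).
It fails at once if the marker is pulled out or shifted by more than 30 mm (distance of marker from where it was at the start of the episode above 0.03 m).
It fails at once if the mirror is pulled out or shifted by more than 30 mm (distance of mirror from where it was at the start of the episode above 0.03 m).
It also fails if it takes over 38 s, if anything falls off the work surface, if the arm or the gripper's body presses on something with over 40 N, if the wrist force passes 120 N, or if a joint passes its speed limit or range.

## Robot

A 7-joint arm with a two-finger parallel gripper is mounted at the origin on the work surface. World frame = base frame: x ahead of the robot, y to its left, z up, the work surface at z = 0. Lengths are in m, angles in rad, forces in N, time in s.
With the tool pointing down it reaches from about 0.4 to 0.875 m from the base axis. Payload 6.5 kg.
Tool frame: the origin (TCP) lies at the very end of the fingers, on their centre line; the grasp point (between the pads) lies manip.grasp_offset behind it (manip.grasp_offset is the distance from the TCP to the grasp point, in m); z points along the fingers, y is the direction in which the jaws open and shut (so a half turn about z gives the same grasp; the last joint's range is limited). The gripper opens to 85 mm and grips with 20 to 120 N. Pads are 22 mm wide; open, the fingers measure 114 mm over their backs; the gripper's body (76 mm by 85 mm) begins 54 mm behind the grasp point. The pads swing forward as they close: fully open they stand 13 mm farther back than shut.
Start: joints at [1.203, 0.536, -0.004, 1.538, 0.003, 1.067, -0.071], TCP at [0.193, -0.621, 0.231] pointing down, gripper open.
Joint ranges: [-2.7, 2.7], [-0.37, 2.16], [-1.27, 1.26], [0.24, 2.4], [-1.31, 4.45], [0.19, 1.91], [-2.76, 2.76]. Speed limits (rad/s): [2.39, 2.39, 3.14, 3.14, 3.14, 3.14, 3.14].

## Interface

Orientations are given as a rotation vector (axis times angle).
In Python, from plant import manip, solver, eyes, job_done gives the robot as it stands. Calls block until the motion is done:
- manip.goto(position, orientation): joint-space move of the TCP to a pose.
- manip.movel(position, ori=None, velocity=0.15): straight line of the TCP; ori=None keeps the orientation; velocity is the mean speed in m/s.
- manip.move_joints(angles): joint-space move.
- manip.grip(opening, force=None): finger opening in m; force is the grip in N (None keeps the last); returns when the fingers have stopped.
- manip.sleep(seconds).
- solver.inverse_kinematics(position, orientation): joint angles nearest the present ones, or None.
- eyes.camera(name): name is "scene" or "top" or "wrist"; returns a dict with "img" (480x640x3 uint8, blue, green, red), "depth" (480x640 float32, m along the optical axis (not along the pixel's ray), 0 where there is no reading), "fx", "fy", "cx", "cy" (pixels), "world_to_cam" (4x4, takes a point from world to camera coordinates). Camera axes: x right, y down, z forward; pixel columns grow to the right and rows downward; lengths in m; the calibration is good to about 2 mm. A picture is of the moment at which its call begins.
A pose or a line that the arm cannot do raises manip.IKError and nothing moves.
- job_done(): hands the job in, once; it reports no verdict.
Readings, each from a call of its own:
- manip.get_time(): time.
- manip.get_joint_positions(): joint angles.
- manip.get_joint_vel(): joint speeds.
- manip.get_effort(): joint torques, N m.
- manip.get_ee_pos(): TCP position.
- manip.get_orientation(): TCP orientation.
- manip.get_force(): force on the tool from outside, world axes, zero at the start.
- manip.get_ft_torque(): the same for the moment, N m.
- manip.get_width(): finger opening in m.
Only numpy, scipy, OpenCV 4.12 (cv2) and the standard library are available. Lean on these libraries where they do the work, as an engineer would, in place of code of your own. Each camera call takes 0.05 s, during which the arm holds its last target.

## Working session

There is one attempt and no reset: what is moved stays moved. The work goes in short steps, each a Python script; the robot and the scene stay as the last script left them, time stands still between calls to the robot, and variables do not carry over. Pictures are saved under pics/ and viewed, and the job is handed in when it is done.

```bash
ls; mkdir -p pics; python3 - <<'E'
from plant import manip, solver, eyes
import cv2,numpy as np
print(manip.get_time(),manip.get_ee_pos(),manip.get_orientation(),manip.grasp_offset,manip.get_width())
for n in("scene","top","wrist"):
    d=eyes.camera(n); cv2.imwrite(f"pics/{n}0.png",d["img"]); np.savez(f"{n}0.npz",**d)
    print(n,d["fx"],d["cx"],d["cy"],np.round(np.linalg.inv(d["world_to_cam"]),3).tolist())
E
```

```text
pics
0.0 [ 0.19300236 -0.62003823  0.23042634] [-3.10423451e+00 -4.72118289e-01  5.79690270e-04] 0.0187 0.08541754052228394
scene 526.9268094030552 321.280566358759 250.94443396886598 [[0.13, 0.559, -0.819, 1.343], [0.992, -0.072, 0.108, -0.15], [0.002, -0.826, -0.564, 0.598], [0.0, 0.0, 0.0, 1.0]]
top 516.2240243633545 320.7854945965064 241.2956482276868 [[0.01, -0.995, 0.095, 0.434], [-1.0, -0.009, 0.014, -0.033], [-0.013, -0.095, -0.995, 0.997], [0.0, 0.0, 0.0, 1.0]]
wrist 383.5607088177642 319.3763343019562 237.59542097929844 [[0.298, -0.903, -0.308, 0.272], [-0.955, -0.283, -0.094, -0.596], [-0.002, 0.322, -0.947, 0.374], [0.0, 0.0, 0.0, 1.0]]
```

View pics/scene0.png

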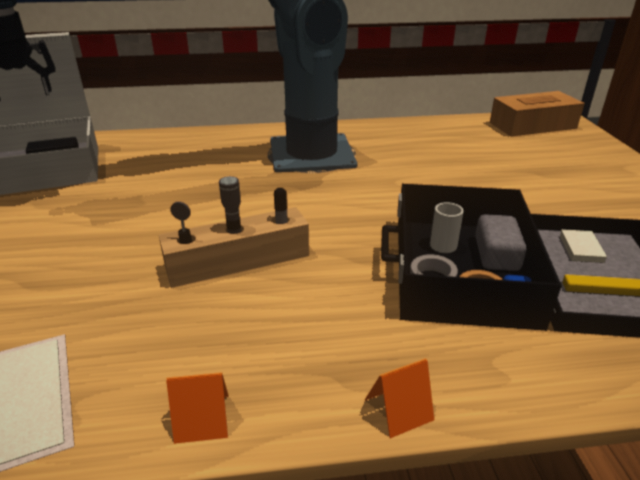

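View pics/top0.png

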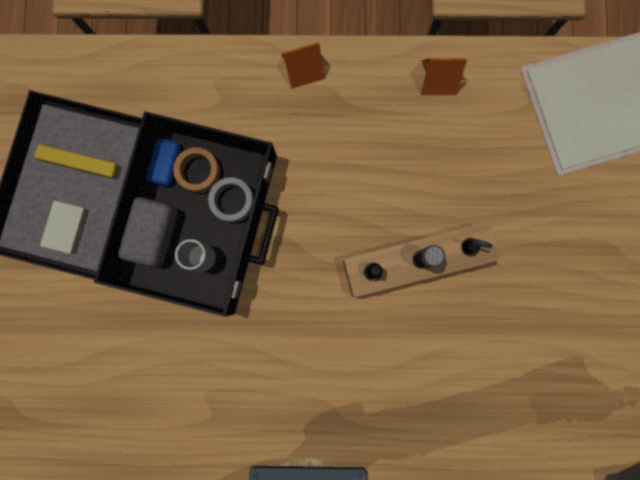

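The scene view shows the torch (230,200) in the middle hole, with the mirror (180,215) and the marker (280,205) on either side. The top view shows the torch lens near (432,257) and the tube rim near (190,254). Next I'll measure both.

```bash
cat > h.py <<'E'
import numpy as np,cv2
def load(n): return dict(np.load(n))
def ray(d,u,v):
    T=np.linalg.inv(d["world_to_cam"]); r=T[:3,:3]@[(u-d["cx"])/d["fx"],(v-d["cy"])/d["fy"],1]; return T[:3,3],r
def onplane(d,u,v,z):
    o,r=ray(d,u,v); return o+r*(z-o[2])/r[2]
def cloud(d):
    v,u=np.mgrid[:480,:640]; z=d["depth"]; P=np.stack([(u-d["cx"])/d["fx"]*z,(v-d["cy"])/d["fy"]*z,z],-1)
    T=np.linalg.inv(d["world_to_cam"]); W=P@T[:3,:3].T+T[:3,3]; W[z==0]=np.nan; return W
E
python3 - <<'E'
from h import *
for n,boxes in(("top0.npz",[(395,220,100,75),(330,220,100,75),(150,220,80,60)]),("scene0.npz",[(150,165,170,125),(415,190,60,75)])):
    d=load(n); W=cloud(d); Z=W[...,2]
    ims=[]
    for (x,y,w,h) in boxes:
        c=cv2.resize(d["img"][y:y+h,x:x+w],(400,300),interpolation=cv2.INTER_NEAREST); 
        zz=np.nan_to_num(Z[y:y+h,x:x+w]); zc=cv2.applyColorMap(np.uint8(np.clip(zz/0.2*255,0,255)),cv2.COLORMAP_JET)
        ims.append(np.hstack([cv2.convertScaleAbs(c,alpha=1.5),cv2.resize(zc,(400,300),interpolation=cv2.INTER_NEAREST)]))
    cv2.imwrite("pics/z_"+n[:3]+".png",cv2.resize(np.vstack(ims),(800,600)))
d=load("top0.npz");W=cloud(d);Z=W[...,2]
print("table z",np.nanmedian(Z[330:400,300:350]))
m=np.zeros(Z.shape,bool);m[215:300,335:505]=1
for lo,hi in((.165,.19),(.12,.165),(.07,.08)):
    k=m&(Z>lo)&(Z<hi); n,l,s,c=cv2.connectedComponentsWithStats(k.astype(np.uint8))
    for i in range(1,n):
        if s[i,4]>15: print(lo,s[i],c[i],np.nanmedian(W[l==i],0))
m[:]=0;m[225:285,160:225]=1
k=m&(Z>.08)&(Z<.1);n,l,s,c=cv2.connectedComponentsWithStats(k.astype(np.uint8))
for i in range(1,n):
    if s[i,4]>15:
        P=W[l==i];
        print("rim",s[i],c[i],P.mean(0),cv2.minEnclosingCircle(P[:,:2].astype(np.float32)))
E
```

```text
table z -0.0010867899149861748
0.165 [422 245  23  23 419] [433.08591885 255.89260143] [ 0.49060824 -0.20018682  0.1740773 ]
0.12 [470 239  22  10 128] [480.8828125 243.1015625] [ 0.5147525  -0.28592588  0.14386351]
0.12 [418 248  12  21  73] [421.79452055 259.19178082] [ 0.48597053 -0.18553675  0.14953615]
0.12 [367 264  16  15 184] [374.41847826 270.72282609] [ 0.46731297 -0.11051089  0.13702585]
0.07 [ 344  222  156   75 4613] [418.82072404 259.99761543] [ 0.48939182 -0.18380077  0.07373537]
0.07 [464 241  10  12  25] [467.   247.84] [ 0.51182738 -0.27939445  0.07520772]
rim [175 240  31  30 262] [189.70992366 254.49236641] [0.49523796 0.21171088 0.08768145] ((0.49541378021240234, 0.21183082461357117), 0.02730117365717888)
```

View pics/z_top.png

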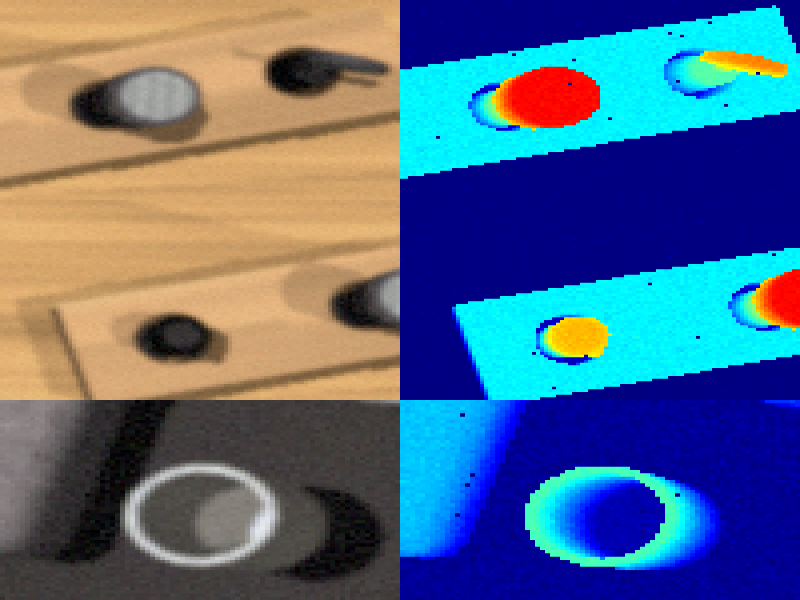

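View pics/z_sce.png

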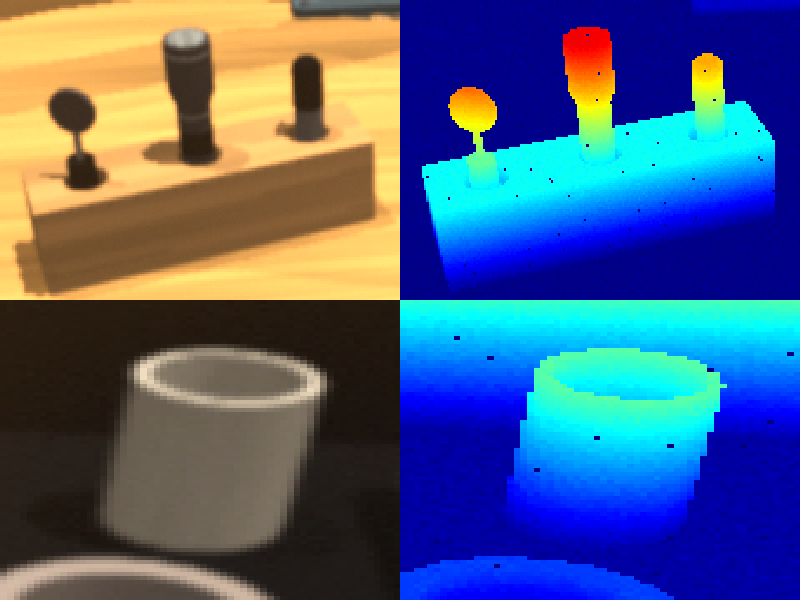

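```bash
python3 - <<'E'
from h import *
d=load("top0.npz");W=cloud(d);Z=W[...,2]
m=np.zeros(Z.shape,bool);m[215:300,335:505]=1
k=m&(Z>.069)&(Z<.079)
print("stand top",cv2.minAreaRect(W[k][:,:2].astype(np.float32)))
print("lens top cam", onplane(d,433.09,255.89,.175), "rim", onplane(d,189.7,254.5,.09))
k=m&(Z>.169);P=W[k&(np.arange(640)<460)];print(cv2.minEnclosingCircle(P[:,:2].astype(np.float32)))
s=load("scene0.npz");S=cloud(s);Z=S[...,2]
R=np.zeros(Z.shape,bool);R[165:300,150:320]=1
k=R&(Z>.068)&(Z<.079);print("stand scene",cv2.minAreaRect(S[k][:,:2].astype(np.float32)))
k=R&(Z>.169);P=S[k];print("lens scene",k.sum(),np.nanmean(P,0),cv2.minEnclosingCircle(P[:,:2].astype(np.float32)))
R[:]=0;R[190:270,420:475]=1
k=R&(Z>.083)&(Z<.096)&(np.linalg.norm(S[...,:2]-[.495,.212],axis=-1)<.04);P=S[k];print("rim scene",k.sum(),np.nanmean(P,0),cv2.minEnclosingCircle(P[:,:2].astype(np.float32)))
g=s["img"][165:200,210:250].mean(-1); 
for (lab,cam,x0,x1,y0,y1,t) in(("lens",s,218,243,175,190,None),):
    b=s["img"][y0:y1,x0:x1].mean(-1);print(np.int32(b))
E
```

```text
stand top ((0.4918226897716522, -0.20042017102241516), (0.07013452053070068, 0.2714257836341858), 14.841912269592285)
lens top cam [ 0.4906785  -0.20019448  0.175     ] rim [0.49503855 0.2110994  0.09      ]
((0.4908594787120819, -0.2011975795030594), 0.01801534928381443)
stand scene ((0.4923606812953949, -0.201090469956398), (0.07760315388441086, 0.27020949125289917), 14.690963745117188)
lens scene 228 [ 0.49673339 -0.20239561  0.1755754 ] ((0.49269112944602966, -0.20262087881565094), 0.020203422755002975)
rim scene 283 [0.49803447 0.20901148 0.08860034] ((0.49686866998672485, 0.20929042994976044), 0.028380637988448143)
[[128 128 129 128 129 127 127 127 127 126 126 123 123 125 124 124 126 128
  129 129 131 130 131 132 132]
 [130 131 130 130 128 125 121 121 123 121 121 118 119 120 117 117 119 122
  124 129 133 134 135 134 134]
 [133 132 128 122 118 116 116 119 117 114 113 115 116 119 117 117 119 116
  112 120 130 133 135 135 134]
 [133 126 115 109 111 114 119 122 120 114 112 112 116 121 124 124 124 115
  103 100 114 125 129 129 129]
 [131 113 100 104 111 116 122 125 121 115 112 112 1
[... 404 characters left out ...]
11 110 102  96  94  93  93  88  77  62
   50  44  55  85 111 118 117]
 [ 96  57  42  48  55  59  67  79  85  85  79  73  69  65  63  58  50  43
   38  38  51  84 111 118 119]
 [ 98  60  36  36  37  41  45  50  54  53  51  51  46  44  42  38  36  36
   36  39  52  81 110 116 117]
 [104  67  40  33  32  31  33  35  36  36  36  36  35  34  35  34  35  40
   46  45  52  79 108 115 115]
 [105  75  48  39  36  35  33  33  33  34  34  33  33  35  36  38  42  47
   51  48  50  75 108 116 116]
 [106  76  50  44  44  44  41  40  41  43  42  40  40  43  47  46  48  49
   47  43  44  73 107 117 117]
 [107  78  48  40  43  46  45  45  46  48  48  46  46  48  49  46  46  43
   38  36  41  69 104 114 115]]
```

Both views agree to about 2 mm: torch at (0.4915, -0.201), upright, and tube at (0.496, 0.2105). The row axis is perpendicular to a direction 14.8° from x, so I'll open the jaws along that direction.

```bash
cat >> h.py <<'E'
from scipy.spatial.transform import Rotation as Ro
def ori(a):
    y=np.array([np.cos(a),np.sin(a),0]);z=np.array([0,0,-1.]);return Ro.from_matrix(np.c_[np.cross(y,z),y,z]).as_rotvec()
E
python3 - <<'E'
from h import *
from plant import manip, solver, eyes
a=np.radians(14.8)
best=None
for s in(a,a-np.pi):
    o=ori(s)
    qs=[solver.inverse_kinematics(p,o) for p in([.4915,-.201,.29],[.4915,-.201,.134],[.496,.2105,.3],[.496,.2105,.13])]
    for q in qs: print(None if q is None else np.round(q,2))
    if all(q is not None for q in qs):
        c=np.abs(qs[0]-manip.get_joint_positions()).max()
        if best is None or c<best[0]: best=(c,s)
print(best)
o=ori(best[1])
manip.goto([.4915,-.201,.26],o)
d=eyes.camera("wrist");cv2.imwrite("pics/w1.png",d["img"]);np.savez("w1.npz",**d)
print(manip.get_ee_pos(),manip.get_time(),manip.get_force())
E
```

```text
[ 0.73  0.32 -0.53  1.76  0.18  1.11  0.4 ]
[ 0.69  0.52 -0.5   1.91  0.34  0.8   0.27]
[ 0.32  0.48 -1.09  1.71  0.45  1.23 -0.62]
[ 0.26  0.74 -1.04  1.87  0.76  0.99 -0.86]
[ 0.26  0.27  0.06  1.79 -0.02  1.08 -2.56]
[ 0.17  0.47  0.17  1.94 -0.11  0.74 -2.48]
[ 0.31  0.48 -1.07  1.71  0.44  1.22  2.53]
[ 0.28  0.76 -1.08  1.87  0.8   1.02  2.26]
(np.float64(0.5243617020372353), np.float64(0.2583087292951608))
[ 0.49105092 -0.20256883  0.25977146] 2.0667 [-0.30168725 -0.32458123 -0.0352075 ]
```

View pics/w1.png

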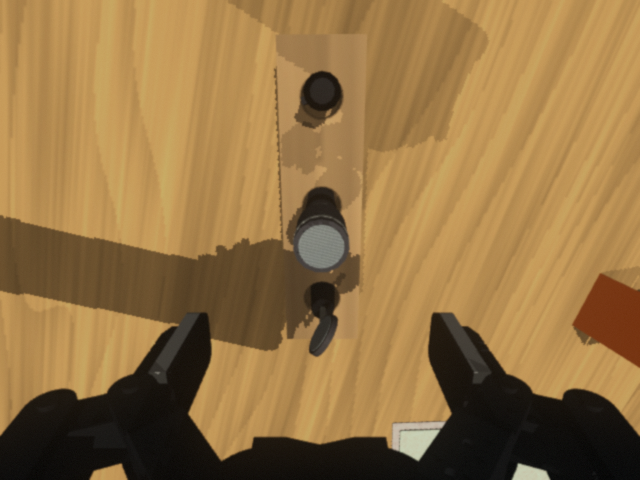

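The wrist view shows the lens at (321,246), centred between the fingers, with the mirror and marker clear along the row.

```bash
python3 - <<'E'
from h import *
from plant import manip, solver, eyes
print("wrist lens",onplane(load("w1.npz"),321,246,.175))
manip.movel([.4915,-.201,.134],velocity=.1)
print(manip.get_ee_pos(),manip.get_force())
manip.grip(.03,force=50)
print(manip.get_width(),manip.get_ee_pos(),manip.get_force(),manip.get_time())
d=eyes.camera("wrist");cv2.imwrite("pics/w2.png",d["img"])
d=eyes.camera("scene");cv2.imwrite("pics/s2.png",cv2.resize(d["img"][130:300,120:340],(660,510)))
E
```

```text
wrist lens [ 0.49192605 -0.20265767  0.175     ]
[ 0.49200646 -0.20112146  0.134613  ] [-0.52909046 -0.58180401 -0.21126564]
0.035062789434730526 [ 0.4917449  -0.20109786  0.13439144] [-1.0509217  -0.06967861  3.89300273] 4.0
```

View pics/w2.png

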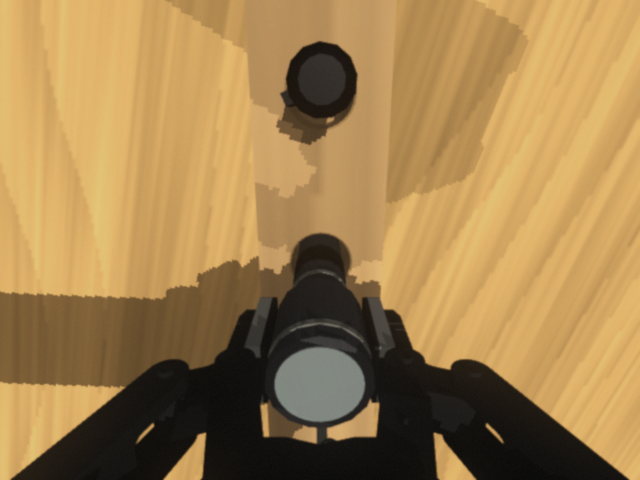

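View pics/s2.png

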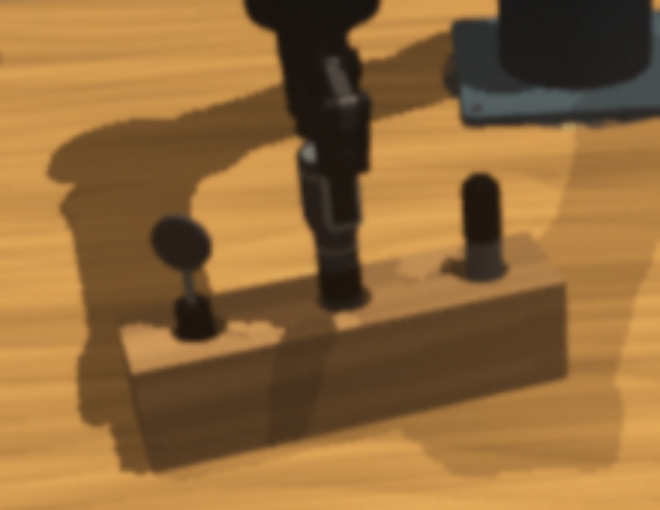

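The torch is gripped: the width reads 35 mm, and the pads sit on the head on both sides. Now I'll lift.

```bash
python3 - <<'E'
from h import *
from plant import manip, solver, eyes
manip.movel([.4915,-.201,.30],velocity=.1)
manip.sleep(.2)
print(manip.get_width(),manip.get_ee_pos(),manip.get_force(),manip.get_time())
manip.movel([.496,.2105,.30],velocity=.15)
manip.sleep(.3)
print(manip.get_width(),manip.get_ee_pos(),manip.get_force(),manip.get_time())
for n in("scene","top"):
    d=eyes.camera(n);np.savez(n+"3.npz",**d)
    c=d["img"][90:270,380:560] if n=="scene" else d["img"][170:320,100:300]
    cv2.imwrite(f"pics/{n}3.png",cv2.resize(c,(600,600) if n=="scene" else (800,600)))
E
```

```text
0.03510038022667237 [ 0.49136634 -0.20093633  0.29971345] [-0.68720681  0.30626176 -1.5588899 ] 6.1083
0.03469340934808131 [0.49602088 0.21038931 0.30001077] [-0.23499561  0.3507265  -1.50519663] 9.3
```

View pics/scene3.png

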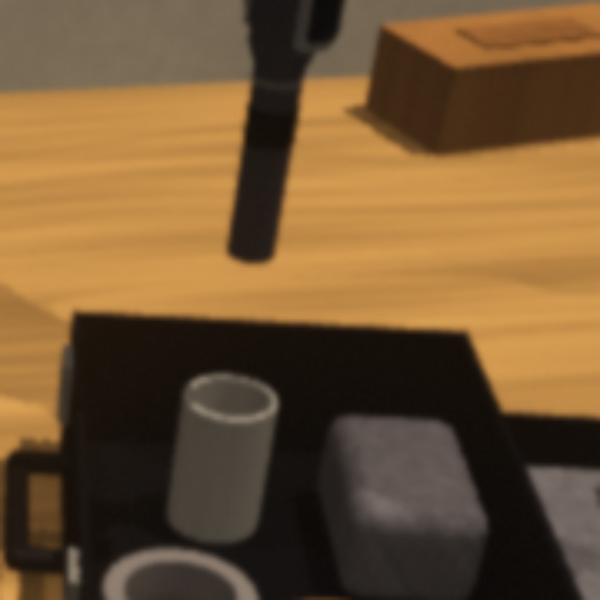

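View pics/top3.png

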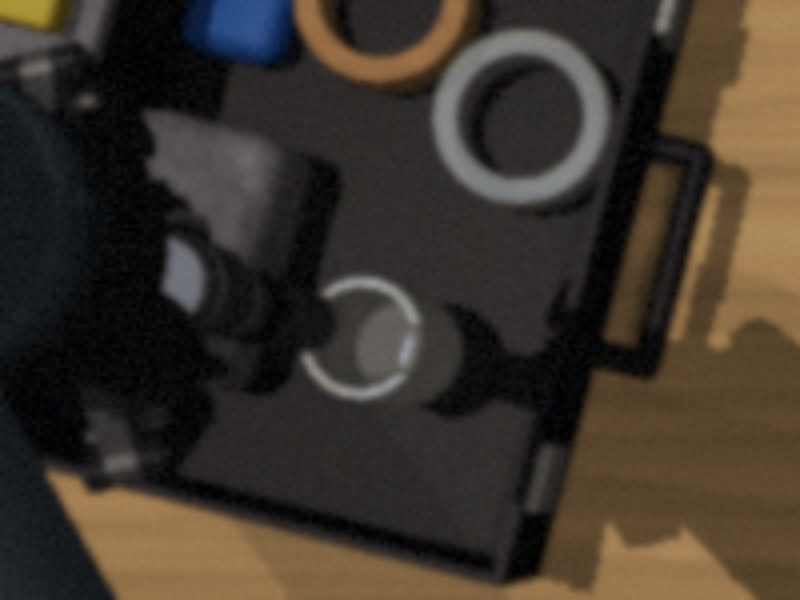

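The torch hangs above the tube. In the scene crop its foot is at about (250,250) and the rim at (232,397). I'll measure the hanging axis by depth before lowering.

```bash
python3 - <<'E'
from h import *
for n in("scene3.npz","top3.npz"):
    d=load(n);S=cloud(d);cam=np.linalg.inv(d["world_to_cam"])[:3,3]
    k=(np.abs(S[...,0]-.496)<.06)&(np.abs(S[...,1]-.21)<.045)&(S[...,2]>.14)&(S[...,2]<.275)
    P=S[k];print(n,len(P),"zmin",np.percentile(P[:,2],[0,1,5]) if len(P) else 0)
    for z in np.arange(.175,.27,.02):
        Q=P[np.abs(P[:,2]-z)<.01]
        if len(Q)<20: continue
        # circle fit r known (barrel 13mm)
        from scipy.optimize import least_squares
        r=.013
        f=least_squares(lambda c:np.hypot(Q[:,0]-c[0],Q[:,1]-c[1])-r,Q[:,:2].mean(0)+ .01*(Q[:,:2].mean(0)-cam[:2])/np.linalg.norm(Q[:,:2].mean(0)-cam[:2]),loss="soft_l1",f_scale=.001)
        print(round(z,3),len(Q),f.x,np.sqrt(np.mean(f.fun**2)))
E
```

```text
scene3.npz 743 zmin [0.181544   0.1834306  0.18734739]
0.175 21 [0.49453485 0.20918118] 0.0013893520743287623
0.195 148 [0.49477197 0.2088972 ] 0.0012558979328495088
0.215 154 [0.49505063 0.20868651] 0.0014117414888346913
0.235 160 [0.49487994 0.20888037] 0.0013100261101104647
0.255 172 [0.49566223 0.20879453] 0.0012608495156071241
top3.npz 324 zmin [0.17779193 0.18092454 0.18469463]
0.195 58 [0.49581215 0.21027236] 0.00033476690615186986
0.215 65 [0.49580217 0.21030714] 0.0002907308025593036
0.235 60 [0.49578238 0.21014523] 0.0003354868320767016
0.255 80 [0.49575928 0.20956577] 0.0003500820011872119
```

The torch hangs vertical, foot at z = 0.18 (0.1806 expected) and within 2 mm of the tube axis in both views. Now I'll lower it with force checks.

```bash
python3 - <<'E'
from h import *
from plant import manip, solver, eyes
x,y=.4966,.2112
manip.movel([x,y,.225],velocity=.12); print(manip.get_ee_pos(),manip.get_force())
f0=manip.get_force()[2]
for z in np.arange(.20,.139,-.02):
    manip.movel([x,y,z],velocity=.08); f=manip.get_force()
    print(round(z,3),manip.get_ee_pos()[2],np.round(f,2))
    if np.linalg.norm(f-[0,0,f0])>8: print("STOP");break
else:
    z=.14
    while z>.1275:
        z-=.0015; manip.movel([x,y,z],velocity=.03); f=manip.get_force()
        print(round(z,4),manip.get_ee_pos()[2],np.round(f,2))
        if f[2]-f0>3: break
print(manip.get_width(),manip.get_time())
d=eyes.camera("scene");np.savez("scene4.npz",**d);cv2.imwrite("pics/s4.png",cv2.resize(d["img"][90:270,380:560],(600,600)))
E
```

```text
[0.49699027 0.21159044 0.22562619] [-0.59114241  0.12954989 -0.14916533]
0.2 0.19946445612763541 [-0.59  0.08 -0.72]
0.18 0.17935659965896208 [-0.61 -0.42 -0.7 ]
0.16 0.15936842852263616 [ 0.39  0.53 -0.61]
0.14 0.13938227561588276 [-0.36  0.26 -1.55]
0.1385 0.1386721570147311 [ 0.29  0.06 -1.12]
0.137 0.13698053132684412 [-0.07 -0.09 -0.51]
0.1355 0.13540005020274326 [ 0.08  0.36 -1.91]
0.134 0.13388914464161397 [-0.35  0.94 -1.12]
0.1325 0.13240970934842608 [ 0.47  0.08 -1.41]
0.131 0.13089203830425775 [-0.2   0.16 -1.54]
0.1295 0.12944329563654702 [ 1.04  0.12 -0.78]
0.128 0.12932380474202387 [-2.92 -2.14 12.69]
0.035117826369765265 13.8333
```

View pics/s4.png

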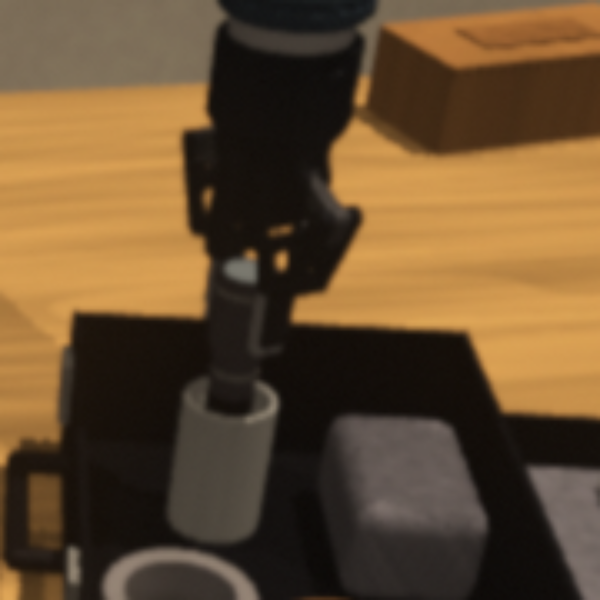

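Floor contact came at TCP z = 0.1293 (0.1294 expected), so the foot is on the tube floor and the torch stands centred in the rim. I'll relieve the push, release and retreat.

```bash
python3 - <<'E'
from h import *
from plant import manip, solver, eyes
p=manip.get_ee_pos()
manip.movel([p[0],p[1],.1296],velocity=.03);print(manip.get_force())
manip.grip(.045);manip.grip(.085); print(manip.get_width(),manip.get_force())
p=manip.get_ee_pos()
manip.movel([p[0],p[1],.29],velocity=.1)
manip.goto([.45,0.0,.32],manip.get_orientation())
manip.sleep(.3)
print(manip.get_ee_pos(),manip.get_time(),manip.get_force())
for n in("scene","top"):
    d=eyes.camera(n);np.savez(n+"5.npz",**d);cv2.imwrite(f"pics/{n}5.png",d["img"])
    S=cloud(d);Z=S[...,2];k=(Z>.155)&(Z<.185)&(np.hypot(S[...,0]-.4966,S[...,1]-.2112)<.05)
    if k.sum(): print(n,k.sum(),S[k].mean(0),np.percentile(S[k][:,2],98),cv2.minEnclosingCircle(S[k][:,:2].astype(np.float32)))
E
```

```text
[-0.0965643   0.18243435 -1.62992612]
0.08480295821785368 [ 0.15995847  0.1708772  -0.2856407 ]
[0.45015838 0.00103131 0.31983017] 17.8 [-0.10576797 -0.76182975  0.69550578]
scene 293 [0.50369075 0.20636619 0.16757535] 0.17386657705871553 ((0.49694889783859253, 0.20728741586208344), 0.020551852881908417)
top 433 [0.49612854 0.20942908 0.1689574 ] 0.17292016935715773 ((0.4964976906776428, 0.21094368398189545), 0.018461015075445175)
```

View pics/scene5.png

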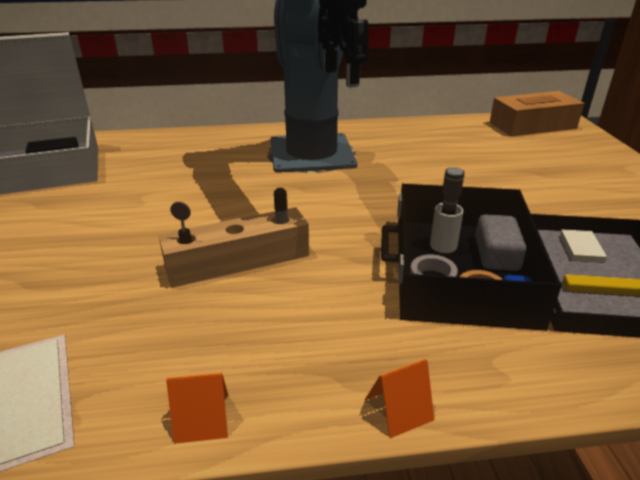

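View pics/top5.png

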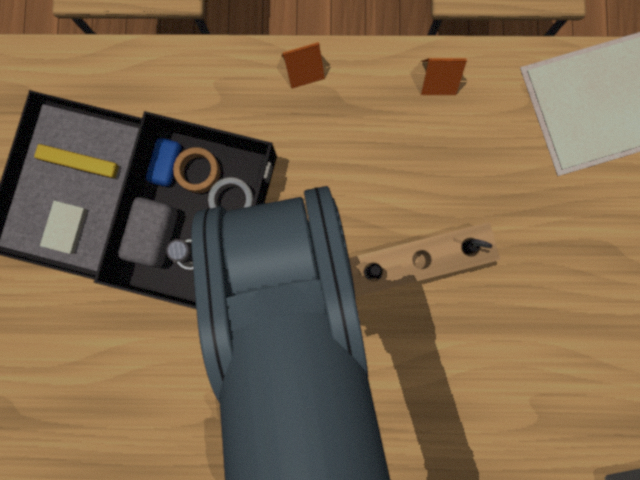

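The torch stands lens up in the tube (scene view 450,205), with its top at z ≈ 0.17 and its axis at (0.4965, 0.211). The marker (375,271) and mirror (472,246) haven't moved, and the arm is clear of everything.

```bash
python3 -c "
from plant import job_done
print(job_done())"
```

```text
the job is handed in; nothing more can be done
None
```

I gripped the torch by its head, lifted it straight out of the middle hole and carried it over to the tube. I lowered it in until its foot touched the tube floor, released it there, moved the arm clear and handed the job in. The clock read about 18 s of the 38 s allowed.

**Last checks**
- **Torch position:** it stands upright, lens up. Its lens top is at z ≈ 0.173 (0.170 expected), measured at (0.4965, 0.211) from the top camera, within about 1 mm of the tube axis.
- **Floor contact:** the foot touched at a tool height of 0.1293 m, against 0.1294 expected. The contact push was about 13 N, and I relieved it before letting go.
- **Marker and mirror:** both are still standing where they were in the pictures, checked by eye and not measured again.
- **Arm:** clear of everything, with only noise on the force reading.

**Disagreement:** the scene camera put the torch and tube about 2–4 mm away from where the top camera did. That is slightly more than the stated 2 mm calibration, but well inside the 18 mm allowed. No check failed; `job_done()` reports no verdict.

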